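Level the control-station box and hold its button cover over the screw holes

TASK

First push the tipped-up control-station box down until it sits fully level on its holder. Then pick up its push-button cover plate by the button head and hold it level over the box, the right way round (the two closer-spaced holes over the two closer-spaced threaded holes), with all four screw holes lined up and the plate hovering about 15 mm above the rim without ever touching the box. Finish while still holding it there, ready for a colleague to drive the screws, and leave the contactor standing on the other side of the box and the meter behind it alone.

Things in the scene. Friction and masses are not known exactly. Their poses are not given: they have to be found in the camera images.
- holder: Fixed black steel holder on the bench, base plate 150 x 100 x 10 mm. Origin: centre of its underside, on the bench. Its x axis points from the box's tab end towards the hinge end, y to the left, z up. The hinge axis is parallel to y, at x = +66 mm, z = 14 mm in this frame. Carries the box.
- box (a joint): Tilt of the grey open box on the holder's hinge, rad: 0 = level on a hard stop, positive = tab end raised (up to 0.8). Friction hinge, stays where left; about 2 to 4 N down on the tab moves it. Level: centred on the holder, 120 (x) x 80 (y) mm, wall 5 mm, rim 64 mm above the bench. In the corners, flush with the rim, threaded holes at x = -50, y = +-30 and x = +50, y = +-20 mm from its centre.
- box_tab (a point): Point on the upper face of the flat steel tab (44 mm out from the foot of the box's end wall opposite the hinge; 60 mm wide, 5 mm thick), 24 mm out from the wall, mid-width. In the box: 150 mm from the hinge axis, 5 mm above it when level. Turns with the box; axes as the holder's when level. The box's wall rises 45 mm above the tab.
- box_hole_a (a point): Mouth of the box's threaded hole at x = -50, y = +30 mm from the box's centre (wider-spaced pair, at the tab end), at rim height. Turns with the box; axes as the holder's when level.
- box_hole_b (a point): Mouth of the box's threaded hole at x = +50, y = -20 mm from the box's centre (closer-spaced pair, at the hinge end), at rim height. Axes likewise.
- cover_grip (a point): Centre of the black button head of the loose cover, 17 mm above the plate's underside. Head 60 (x) x 36 (y) mm, centred on the plate, from 4 to 30 mm above the underside, two buttons on top to 34 mm. Grip it across its 36 mm (y). x points from the wider-spaced to the closer-spaced pair of holes, z up.
- cover_hole_a (a point): The cover's hole at x = -50, y = +30 mm from its centre, at the underside. Axes as cover_grip. Belongs over box_hole_a.
- cover_hole_b (a point): The cover's hole at x = +50, y = -20 mm from its centre, at the underside. Axes as cover_grip. Belongs over box_hole_b.
- cover: The loose cover: grey plate 120 (x) x 80 (y) x 4 mm with the button head on it, 0.18 to 0.35 kg, lying flat on the bench, head up, left or right of the holder. Origin: centre of its underside; axes as cover_grip. 7 mm through holes at x = -50, y = +-30 mm and x = +50, y = +-20 mm.
- contactor: Bystander: white and black contactor, 75 x 45 x 82 mm, standing on the bench on the side of the holder opposite the cover. Origin: centre of its underside.
- meter: Bystander: handheld meter lying on its back beyond the holder, 95 x 190 x 42 mm. Origin: centre of its underside.

How it is judged:
By the outcome, as a careful person would: the job done as asked, in the order asked, and still so for the second after the job is handed in, while the arm keeps its last pose, push and grip.
It also fails if it takes over 51 s, if anything falls off the work surface, if the arm or the gripper's body presses on something with over 40 N, if the wrist force passes 120 N, or if a joint passes its speed limit or range.

ROBOT

A 6-joint arm with a two-finger parallel gripper is mounted at the origin on the work surface. World frame = base frame: x ahead of the robot, y to its left, z up, the work surface at z = 0. Lengths are in m, angles in rad, forces in N, time in s.
With the tool pointing down it reaches from about 0.35 to 0.85 m from the base axis. Payload 8.1 kg.
Tool frame: the origin (TCP) lies on the centre line of the jaws, within the pads' length; the fingertips stand 8 mm ahead of it and the grasp point (between the pads) lies 11 mm behind it (finger_overhang is the distance from the TCP to the fingertips, in m); z points along the fingers, y is the line along which they close (so a half turn about z gives the same grasp; the last joint's range is limited). The gripper opens to 93 mm and grips with 3 to 60 N. Pads are 15 mm wide; open, the fingers measure 128 mm over their backs; the gripper's body (75 mm by 188 mm) begins 65 mm behind the grasp point.
Start: joints at [1.053, 0.13, 1.488, -0, 1.523, -0.085], TCP at [0.252, 0.545, 0.227] pointing down, gripper open.
Joint ranges: [-2.96, 2.96], [-0.89, 2.26], [0.02, 2.5], [-1.34, 4.48], [0, 2.73], [-2.66, 2.66]. Speed limits (rad/s): [2.39, 2.39, 2.79, 3.14, 3.14, 3.14].

INTERFACE

Orientations are given as a unit quaternion [x, y, z, w].
In Python, from cell import * gives the robot as it stands.
- The arm moves only by the shell command python3 -m handwheel 'ROWS' [FORCE]. ROWS is JSON, a list of rows, each a list of 3 entries, a list of its own where there are three numbers: the turn, a rotation vector about the world's x, y, z in degrees, then the shift along the world's x, y, z in m, then the opening, from 0 (shut) to 1 (fully open). A call has 1 to 5 rows; each row is the pose to reach, as a shift and turn from the pose commanded when the call began; what a row does not reach only later rows make up. A row lasts 1/8 s, in which the tool goes at most 62.5 mm and 10.7 degrees, less where a joint would pass 70% of its speed; a pose out of reach is approached as far as the arm can. A call with a gripper value outside its range is refused whole. The fingers move at their own pace and stop on an object; FORCE is the grip in N (left out, the last holds). Time passes only in rows, so rows that repeat a pose let the fingers close. It gives the time, the measured TCP pose, the force, the opening and the grip force at its end, in the units of the state.
- state(): the state, without advancing time (a new reading comes with each control period).
- read_camera(name): name is "side" or "top" or "wrist"; returns a dict with "img" (420x560x3 uint8, red, green, blue), "intrinsics" (3x3 intrinsics, pixels), "T" (4x4, takes a point from camera to world coordinates); the wrist camera has in their place "hand_eye" (4x4, takes a point from camera to tool coordinates, whose origin is the TCP and whose axes are the flange's). Camera axes: x right, y up, looking along -z (the intrinsics and any distortion apply to the point x, -y, -z); pixel columns grow to the right and rows downward; lengths in m; the calibration is good to about 2 mm. A picture is of the moment at which its call begins: read the wrist's pose just before it. There is no depth.
- hand_in(): hands the job in; it is judged then, once.
The state is a dict: "clock": time; "qpos": joint angles; "dq": joint speeds; "effort": joint torques, N m; "eef_pos": TCP position; "tool_rot": TCP orientation; "ft_force": force on the tool from outside, world axes, zero at the start; "ft_torque": the same for the moment, N m; "grip_width": opening from 0.0 (shut) to 1.0 (fully open); "finger_force": force on a finger pad.
Only numpy, scipy, OpenCV 4.12 (cv2) and the standard library are available. Lean on these libraries where they do the work, as an engineer would, in place of code of your own. Each camera call takes 0.05 s, during which the arm holds its last target. There are 200 camera calls.

## Working session

There is one attempt and no reset: what is moved stays moved. The work goes in short steps, Python scripts to look and compute and a shell command to move; the robot and the scene stay as the last step left them, time stands still between calls to the robot, and variables do not carry over. Pictures are saved under pics/ and viewed, at most 10 in all, crops included, and the job is handed in when it is done.

```bash
mkdir -p pics
python3 - <<'E'
from cell import *
import cv2,numpy as np
s=state();print({k:np.round(v,3).tolist() for k,v in s.items()})
for n in("top","side"):
    c=read_camera(n);cv2.imwrite(f"pics/{n}0.png",c["img"][:,:,::-1]);print(n,c["intrinsics"].tolist(),np.round(c["T"],4).tolist(),[k for k in c])
E
```

```text
{'clock': 0.0, 'qpos': [1.053, 0.131, 1.489, -0.0, 1.523, -0.085], 'dq': [-0.001, -0.001, 0.0, 0.0, 0.0, -0.0], 'effort': [-0.001, -55.982, -49.177, 0.077, 0.035, -0.0], 'eef_pos': [0.251, 0.544, 0.226], 'tool_rot': [0.215, 0.977, -0.001, -0.0], 'ft_force': [0.007, -0.002, -0.53], 'ft_torque': [-0.027, -0.005, -0.013], 'finger_force': 0.0, 'grip_width': 0.999}
top [[545.9570518372097, 0.0, 274.70885241309406], [0.0, 545.9570518372097, 212.1403134930077], [0.0, 0.0, 1.0]] [[0.0072, 0.9921, -0.125, 0.4472], [-0.9999, 0.008, 0.0062, -0.0093], [0.0071, 0.125, 0.9921, 1.2341], [0.0, 0.0, 0.0, 1.0]] ['img', 'intrinsics', 'T']
side [[532.5695264994881, 0.0, 282.52813860152713], [0.0, 532.5695264994881, 215.33133995666407], [0.0, 0.0, 1.0]] [[0.9998, 0.0218, -0.005, 0.6026], [-0.0175, 0.623, -0.782, -1.134], [-0.0139, 0.7819, 0.6233, 0.988], [0.0, 0.0, 0.0, 1.0]] ['img', 'intrinsics', 'T']
```

View pics/top0.png

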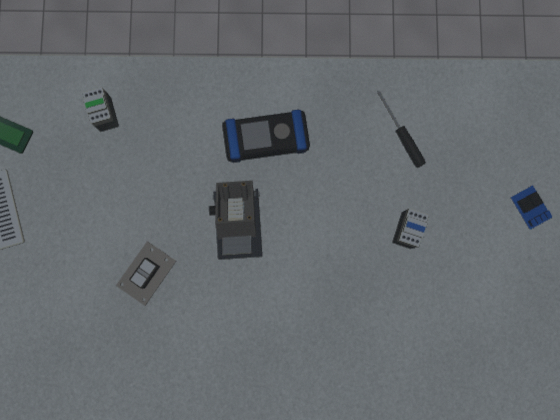

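View pics/side0.png

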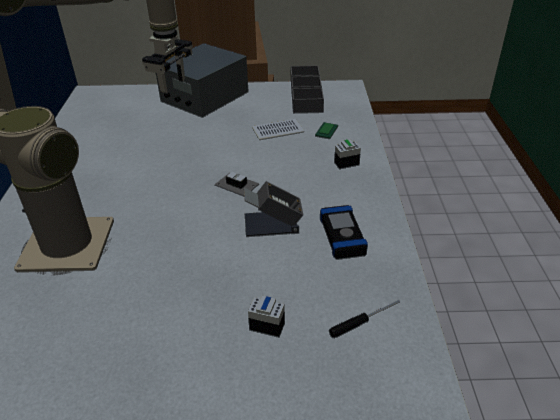

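The top view shows the holder and box around (238,220) with the tab toward the robot, the cover at (146,273), the contactor at (411,229) and the meter at (266,135). I'll zoom in for measuring.

Run:
```python
import cv2,numpy as np
def crop(n,x,y,w,h,k):
    i=cv2.imread(f"pics/{n}0.png")[y:y+h,x:x+w];i=cv2.resize(i,None,fx=k,fy=k,interpolation=cv2.INTER_CUBIC);i=np.clip(i*1.6,0,255).astype(np.uint8)
    for a in range(0,w,10):cv2.putText(i,str(x+a),(a*k,8),0,.3,(0,255,255));cv2.line(i,(a*k,8),(a*k,13),(0,255,255))
    for a in range(0,h,10):cv2.putText(i,str(y+a),(0,a*k+4),0,.3,(0,255,255));cv2.line(i,(20,a*k),(25,a*k),(0,255,255))
    return i
cv2.imwrite("pics/t1.png",crop("top",110,170,160,140,5)[:600])
cv2.imwrite("pics/s1.png",crop("side",205,160,110,85,7)[:600])
```

```text
(no output)
```

View pics/t1.png

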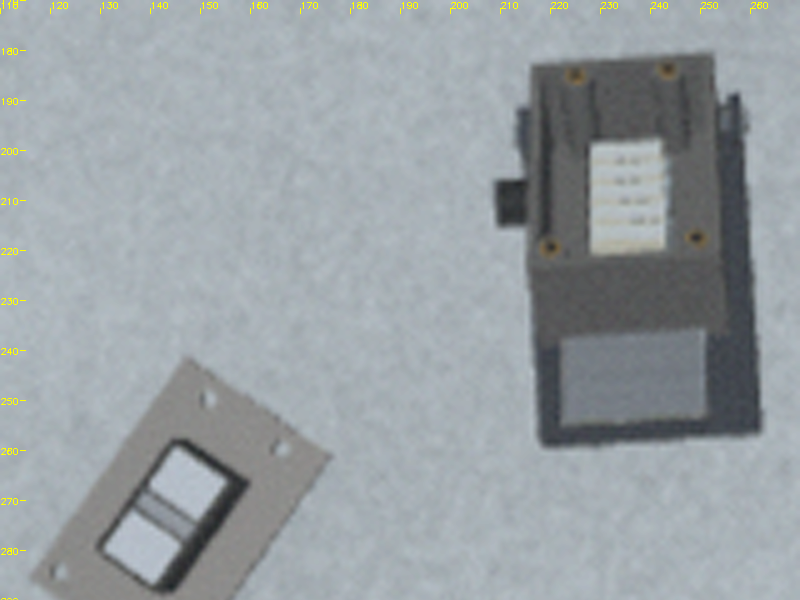

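View pics/s1.png

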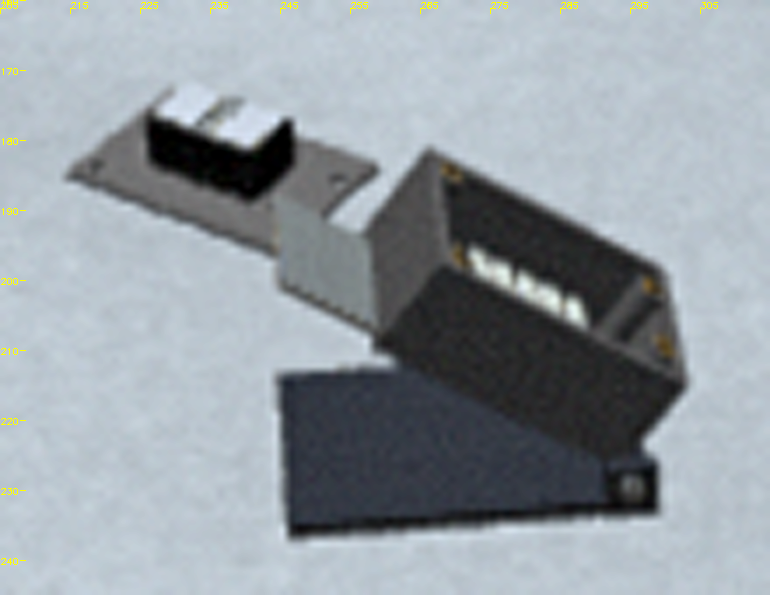

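Top zoom: box threads at about (225,185), (243,183), (220,219) and (249,217). Tab front corners are at (222,255) and (251,253). Cover holes are at (151,249), (166,259) and (121,284). The side zoom shows the matching points, so I'll fit the poses from both views.

```bash
cat > h.py <<'E'
import numpy as np
from scipy.optimize import least_squares
from scipy.spatial.transform import Rotation as R
K={'t':np.array([[545.957,0,274.709],[0,545.957,212.14],[0,0,1]]),'s':np.array([[532.57,0,282.528],[0,532.57,215.331],[0,0,1]])}
T={'t':np.array([[0.0072,0.9921,-0.125,0.4472],[-0.9999,0.008,0.0062,-0.0093],[0.0071,0.125,0.9921,1.2341],[0,0,0,1]]),'s':np.array([[0.9998,0.0218,-0.005,0.6026],[-0.0175,0.623,-0.782,-1.134],[-0.0139,0.7819,0.6233,0.988],[0,0,0,1]])}
def proj(P,K,T):
    p=np.linalg.inv(T)@np.append(P,1);u=K@[p[0],-p[1],-p[2]];return u[:2]/u[2]
def box(q,p):  # p in holder-axes rel. to box centre x,y ; z above bench when level; q=[x,y,yaw,tilt]
    v=np.array(p)-[.066,0,.014];v=R.from_euler('y',q[3]).apply(v)+[.066,0,.014]
    return R.from_euler('z',q[2]).apply(v)+[q[0],q[1],0]
def rigid(q,p): return R.from_euler('z',q[2]).apply(p)+[q[0],q[1],0]
E
python3 - <<'E'
from h import *
z=.064
B=[('t',(.05,.02,z),(224.8,184.8)),('t',(.05,-.02,z),(243.2,183.4)),('t',(-.05,.03,z),(219.6,219)),('t',(-.05,-.03,z),(249,217.2)),
('t',(-.104,.03,.019),(222,254.6)),('t',(-.104,-.03,.019),(251,252.8)),
('s',(-.05,.03,z),(269.3,184.1)),('s',(-.05,-.03,z),(270.1,196.1)),('s',(.05,.02,z),(297.1,200.3)),('s',(.05,-.02,z),(299.6,208.9))]
H=[('t',(-.075,.05,.01),(218,259)),('t',(-.075,-.05,.01),(261.8,256)),('s',(-.075,.05,.01),(244.6,213.4)),('s',(-.075,-.05,.01),(246,234.6)),('s',(.075,-.05,.01),(298.6,231.7))]
f=lambda q:np.concatenate([proj(box(q,p),K[c],T[c])-u for c,p,u in B]+[proj(rigid(q,p),K[c],T[c])-u for c,p,u in H])
r=least_squares(f,[.6,.08,0,.4],loss='soft_l1');print(r.x.round(4),f(r.x).reshape(-1,2).round(1).tolist());q=r.x
C=[('t',(.05,.02,.004),(151.2,249.4)),('t',(.05,-.02,.004),(165.8,259)),('t',(-.05,.03,.004),(121.2,284)),('s',(-.05,-.03,.004),(218.3,183.3)),('s',(.05,.02,.004),(253.1,185.4)),('t',(-.06,.04,.004),(116.2,285)),('t',(.06,.04,.004),(147,241.2)),('t',(.06,-.04,.004),(175.8,261)),('s',(-.06,-.04,.004),(214,185)),('s',(.06,.04,.004),(258.6,183.5))]
g=lambda q:np.concatenate([proj(rigid(q,p),K[c],T[c])-u for c,p,u in C])
r=least_squares(g,[.47,.28,-.6],loss='soft_l1');print(r.x.round(4),g(r.x).reshape(-1,2).round(1).tolist())
for t in(q[3],0): print('tab',box([*q[:3],t],(-.084,0,.019)).round(4),'end',box([*q[:3],t],(-.104,0,.019)).round(4), 'wall top', box([*q[:3],t],(-.06,0,.064)).round(4))
from cell import *
s=state();print(s['eef_pos'],R.from_quat(s['tool_rot']).as_matrix().round(3).tolist())
c=read_camera("wrist");print(c["intrinsics"].tolist() if "intrinsics" in c else 0,c["hand_eye"].round(4).tolist(),list(c))
E
```

```text
[0.5745 0.0662 0.0761 0.6085] [[-0.0, -0.3], [-0.0, -0.1], [0.3, 0.3], [0.1, 0.2], [0.1, -1.0], [0.4, -1.2], [-1.1, -0.0], [-0.3, 0.6], [0.3, 0.2], [-0.5, 0.0], [-0.6, -0.5], [0.3, -0.5], [-0.7, -0.9], [-0.8, -0.3], [-0.6, -1.1]]
[ 0.4634  0.2702 -0.5858] [[0.4, -0.3], [0.3, 0.1], [0.6, -0.2], [-0.5, 0.0], [-1.0, -0.4], [-0.7, 0.1], [-0.1, -0.7], [0.2, -0.6], [-0.6, -1.1], [-0.3, -0.6]]
tab [0.5204 0.0621 0.1038] end [0.5041 0.0608 0.1153] wall top [0.5657 0.0655 0.127 ]
tab [0.4907 0.0598 0.019 ] end [0.4708 0.0583 0.019 ] wall top [0.5147 0.0616 0.064 ]
[0.25137493 0.5442399  0.22568137] [[-0.908, 0.419, -0.001], [0.419, 0.908, -0.001], [0.0, -0.002, -1.0]]
[[309.0473870492032, 0.0, 282.10331984088225], [0.0, 309.0473870492032, 215.395674537882], [0.0, 0.0, 1.0]] [[-0.0012, 0.957, 0.29, 0.0807], [1.0, 0.0008, 0.0014, 0.001], [0.0011, 0.29, -0.957, -0.1587], [0.0, 0.0, 0.0, 1.0]] ['img', 'intrinsics', 'hand_eye']
```

The fit is good: holder at (0.5745, 0.0662) with yaw 4.4°, tilt 0.61, cover at (0.463, 0.270) with yaw −33.6°. Next I move above the tab with the fingers shut and the tool square to the box.

```bash
python3 -m handwheel '[[[0,0,6],[0.025,-0.048,0],0],[[0,0,12],[0.05,-0.096,0],0],[[0,0,18],[0.076,-0.144,0],0],[[0,0,24],[0.101,-0.192,0],0],[[0,0,29.2],[0.126,-0.24,0],0]]' 10 && python3 -m handwheel '[[[0,0,0],[0.025,-0.048,0],0],[[0,0,0],[0.05,-0.096,0],0],[[0,0,0],[0.076,-0.144,0],0],[[0,0,0],[0.101,-0.192,0],0],[[0,0,0],[0.126,-0.24,0],0]]'
```

```text
clock: 0.78
eef_pos: [0.378, 0.303, 0.2264]
tool_rot: [-0.04, 0.999, -0.0, -0.0]
ft_force: [1.1, 0.6, -0.3]
grip_width: 0.511
finger_force: 0.0
clock: 1.4
eef_pos: [0.5041, 0.063, 0.2265]
tool_rot: [-0.038, 0.999, 0.0, 0.0]
ft_force: [1.1, -0.0, -0.1]
grip_width: 0.01
finger_force: 0.0
```

```bash
python3 -m handwheel '[[[0,0,0],[0.005,-0.001,-0.05],0],[[0,0,0],[0.01,-0.001,-0.095],0],[[0,0,0],[0.008,-0.001,-0.107],0],[[0,0,0],[0.004,-0.001,-0.119],0],[[0,0,0],[-0.002,-0.002,-0.132],0]]' && python3 -m handwheel '[[[0,0,0],[-0.005,-0.001,-0.011],0],[[0,0,0],[-0.010,-0.001,-0.022],0],[[0,0,0],[-0.013,-0.001,-0.034],0],[[0,0,0],[-0.016,-0.002,-0.045],0],[[0,0,0],[-0.017,-0.002,-0.055],0]]'
```

```text
clock: 2.02
eef_pos: [0.5028, 0.0632, 0.0961]
tool_rot: [-0.039, 0.999, 0.0, 0.002]
ft_force: [-0.1, 0.8, 3.4]
grip_width: 0.004
finger_force: 1.5
clock: 2.65
eef_pos: [0.4841, 0.0606, 0.0387]
tool_rot: [-0.038, 0.999, -0.0, -0.0]
ft_force: [0.9, 0.2, 2.3]
grip_width: 0.008
finger_force: 1.2
```

Expected level TCP height is about 0.027, so I press on gently to the stop.

```bash
python3 -m handwheel '[[[0,0,0],[-0.001,0,-0.006],0],[[0,0,0],[-0.001,0,-0.010],0],[[0,0,0],[-0.001,0,-0.012],0],[[0,0,0],[-0.001,0,-0.013],0],[[0,0,0],[-0.001,0,-0.013],0]]'
```

```text
clock: 3.28
eef_pos: [0.4831, 0.0606, 0.0271]
tool_rot: [-0.038, 0.999, -0.0, -0.001]
ft_force: [-5.5, -1.7, 10.3]
grip_width: 0.007
finger_force: 5.1
```

```bash
python3 -m handwheel '[[[0,0,0],[0,0,-0.001],0],[[0,0,0],[0,0,-0.002],0],[[0,0,0],[0,0,-0.002],0],[[0,0,0],[0,0,-0.002],0]]' && python3 -m handwheel '[[[0,0,0],[0,0,0.01],0],[[0,0,0],[0,0,0.04],0],[[0,0,0],[0,0,0.1],0.4],[[0,0,0],[0,0,0.16],0.8],[[0,0,0],[0,0,0.2],0.8]]'
```

```text
clock: 3.78
eef_pos: [0.4833, 0.0606, 0.027]
tool_rot: [-0.039, 0.999, -0.0, -0.001]
ft_force: [-16.8, -1.2, 30.9]
grip_width: 0.003
finger_force: 15.3
clock: 4.4
eef_pos: [0.4844, 0.0608, 0.2281]
tool_rot: [-0.038, 0.999, 0.0, 0.002]
ft_force: [1.5, 0.3, -0.9]
grip_width: 0.278
finger_force: 0.0
```

```bash
python3 -m handwheel '[[[0,0,-9],[-0.005,0.052,0],0.8],[[0,0,-18],[-0.01,0.104,0],0.8],[[0,0,-27],[-0.015,0.156,0],0.8],[[0,0,-36],[-0.021,0.2,-0.03],0.8],[[0,0,-38],[-0.021,0.2095,-0.07],0.8]]' && python3 -m handwheel '[[[0,0,0],[0,0,0],0.8],[[0,0,0],[0,0,0],0.8],[[0,0,0],[0,0,0],0.8]]'
python3 - <<'E'
from cell import *
import cv2,numpy as np
s=state();print(s['eef_pos'],s['tool_rot'],s['qpos'])
w=read_camera("wrist")["img"]
t=read_camera("top")["img"];d=read_camera("side")["img"]
def up(i,x,y,ww,h,k):return np.clip(cv2.resize(i[y:y+h,x:x+ww],None,fx=k,fy=k,interpolation=cv2.INTER_CUBIC)*1.5,0,255).astype(np.uint8)
cv2.imwrite("pics/w2.png",w[:,:,::-1]);cv2.imwrite("pics/bt2.png",np.hstack([up(t,200,165,75,100,5),up(d,235,165,75,100,5)])[:,:,::-1])
np.savez("v2.npz",w=w,t=t,d=d,p=s['eef_pos'],q=s['tool_rot'])
E
```

```text
clock: 5.03
eef_pos: [0.4627, 0.2733, 0.1551]
tool_rot: [0.289, 0.957, 0.001, 0.001]
ft_force: [0.4, -0.7, 1.1]
grip_width: 0.787
finger_force: 0.0
clock: 5.4
eef_pos: [0.4641, 0.27, 0.1569]
tool_rot: [0.289, 0.957, 0.001, 0.001]
ft_force: [0.0, 0.6, -0.4]
grip_width: 0.801
finger_force: 0.0
[0.46407772 0.26997333 0.15693419] [0.28931231 0.95723334 0.00106073 0.00126261] [ 4.31437094e-01  3.78659384e-04  1.75253869e+00 -8.79741138e-05
  1.38537836e+00 -5.52325642e-01]
```

View pics/w2.png

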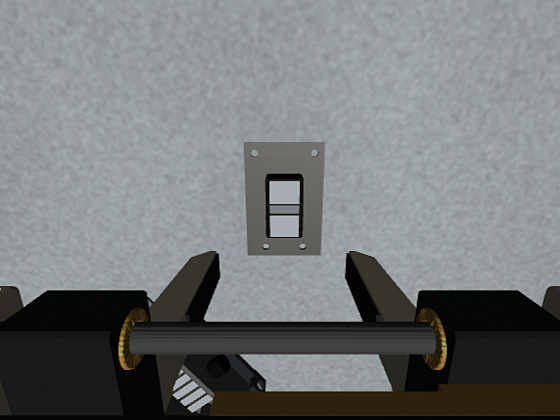

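View pics/bt2.png

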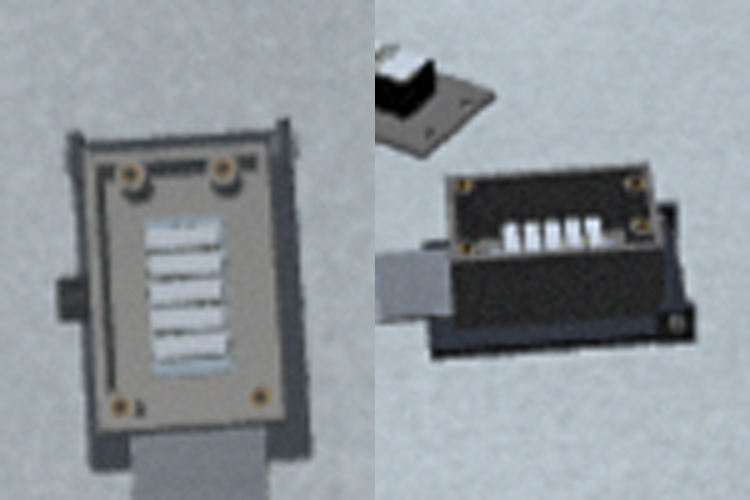

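The wrist view shows the cover centred between the fingers, with wide holes at (254,153) and (314,153) and close holes at (266,246) and (303,246). The top and side crops show the box sitting level, so I'll refit both.

Run:
```python
from h import *
z=.064
B=[('t',(.05,.02,z),(225.8,199.6)),('t',(.05,-.02,z),(244.2,198.4)),('t',(-.05,.03,z),(223.6,245.8)),('t',(-.05,-.03,z),(251.6,244)),
('s',(-.05,.03,z),(252.2,201.6)),('s',(-.05,-.03,z),(252.8,214.4)),('s',(.05,.02,z),(286.8,201.2)),('s',(.05,-.02,z),(287.6,209.4))]
for cs in('ts','t'):
  for free in(1,0):
    f=lambda q:np.concatenate([proj(box([*q[:3],q[3]*free],p),K[c],T[c])-u for c,p,u in B if c in cs])
    r=least_squares(f,[.57,.066,.07,.0]);print(r.x.round(4),f(r.x).reshape(-1,2).round(1).tolist())
v=np.load('v2.npz');Kw=np.array([[309.047,0,282.103],[0,309.047,215.396],[0,0,1]])
HE=np.array([[-0.0012,0.957,0.29,0.0807],[1,0.0008,0.0014,0.001],[0.0011,0.29,-0.957,-0.1587],[0,0,0,1]])
W=np.eye(4);W[:3,:3]=R.from_quat(v['q']).as_matrix();W[:3,3]=v['p'];print(W.round(3).tolist());Tw=W@HE
C=[((-.05,-.03,.004),(254,153)),((-.05,.03,.004),(314,153)),((.05,-.02,.004),(266,246)),((.05,.02,.004),(303,246))]
g=lambda q:np.concatenate([proj(rigid(q,p),Kw,Tw)-u for p,u in C])
r=least_squares(g,[.46,.27,-.58]);print(r.x.round(4),g(r.x).reshape(-1,2).round(1).tolist())
```

```text
[ 0.5738  0.0662  0.0714 -0.0048] [[-0.1, -0.4], [-0.0, -0.4], [-0.1, -0.2], [-0.1, -0.2], [-0.7, 0.0], [-0.4, 0.1], [-0.5, 0.1], [0.1, 0.4]]
[0.5736 0.0661 0.0724 0.    ] [[-0.1, -0.4], [-0.0, -0.4], [-0.0, -0.2], [-0.1, -0.2], [-0.8, -0.1], [-0.4, -0.0], [-0.5, 0.1], [0.1, 0.4]]
[0.5708 0.0657 0.074  0.0374] [[-0.0, -0.0], [0.0, -0.0], [-0.0, 0.0], [0.0, -0.0]]
[0.5729 0.066  0.0723 0.    ] [[-0.0, -0.1], [0.0, -0.1], [0.0, 0.1], [-0.0, 0.1]]
[[-0.833, 0.554, 0.003, 0.464], [0.554, 0.833, 0.001, 0.27], [-0.002, 0.003, -1.0, 0.157], [0.0, 0.0, 0.0, 1.0]]
[ 0.4651  0.2732 -0.5825] [[-0.2, -0.0], [0.3, -0.4], [0.0, 0.4], [-0.2, 0.1]]
```

```bash
python3 -m handwheel '[[[0,0,0],[0,0.002,-0.05],0.8],[[0,0,0],[0,0.002,-0.1],0.8],[[0,0,0],[0,0.002,-0.13],0.8],[[0,0,0],[0,0.002,-0.142],0.8],[[0,0,0],[0,0.002,-0.142],0.8]]' && python3 -m handwheel '[[[0,0,0],[0,0,0],0.2],[[0,0,0],[0,0,0],0.2],[[0,0,0],[0,0,0],0.2],[[0,0,0],[0,0,0],0.2],[[0,0,0],[0,0,0],0.2]]' 30
```

```text
clock: 6.18
eef_pos: [0.4634, 0.2723, 0.0137]
tool_rot: [0.289, 0.957, 0.0, 0.0]
ft_force: [-0.9, 0.6, -0.3]
grip_width: 0.796
finger_force: 0.0
clock: 6.8
eef_pos: [0.4628, 0.2723, 0.0128]
tool_rot: [0.289, 0.957, 0.0, 0.0]
ft_force: [0.6, 0.1, 1.0]
grip_width: 0.387
finger_force: 30.0
```

```bash
python3 -m handwheel '[[[0,0,0],[0,0,0.015],0.2],[[0,0,0],[0,0,0.04],0.2],[[0,0,0],[0,0,0.07],0.2],[[0,0,0],[0,0,0.1],0.2],[[0,0,0],[0,0,0.12],0.2]]' && python3 -m handwheel '[[[0,0,7],[0.015,-0.03,0],0.2],[[0,0,15],[0.037,-0.07,0],0.2],[[0,0,23],[0.06,-0.11,0],0.2],[[0,0,31],[0.08,-0.15,0],0.2],[[0,0,37],[0.1,-0.187,0],0.2]]' && python3 -m handwheel '[[[0,0,0.6],[0.008,-0.015,0],0.2],[[0,0,0.6],[0.010,-0.019,0],0.2],[[0,0,0.6],[0.010,-0.019,0],0.2],[[0,0,0.6],[0.010,-0.019,0],0.2]]'
python3 - <<'E'
from cell import *
import cv2,numpy as np
s=state();print(s['eef_pos'],s['tool_rot'])
w=read_camera("wrist")["img"];t=read_camera("top")["img"];d=read_camera("side")["img"]
np.savez("v3.npz",w=w,t=t,d=d,p=s['eef_pos'],q=s['tool_rot'])
def up(i,x,y,ww,h,k):return np.clip(cv2.resize(i[y:y+h,x:x+ww],None,fx=k,fy=k,interpolation=cv2.INTER_CUBIC)*1.5,0,255).astype(np.uint8)
cv2.imwrite("pics/c3.png",np.hstack([up(w,170,100,220,200,2.0 and 2),up(d,235,140,75,80,5)])[:,:,::-1])if 0 else cv2.imwrite("pics/c3.png",np.hstack([up(w,180,110,200,200,2),up(d,230,130,80,80,5)])[:,:,::-1])
E
```

```text
clock: 7.42
eef_pos: [0.463, 0.2724, 0.135]
tool_rot: [0.289, 0.957, 0.001, 0.001]
ft_force: [0.3, 0.3, -2.8]
grip_width: 0.383
finger_force: 30.0
clock: 8.05
eef_pos: [0.5629, 0.0837, 0.1333]
tool_rot: [-0.032, 1.0, -0.0, -0.0]
ft_force: [0.4, 1.2, -2.0]
grip_width: 0.385
finger_force: 30.0
clock: 8.55
eef_pos: [0.5721, 0.0674, 0.1326]
tool_rot: [-0.035, 0.999, 0.0, -0.0]
ft_force: [-0.7, -0.2, -3.0]
grip_width: 0.385
finger_force: 30.0
[0.57213603 0.06738204 0.13264438] [-3.53040718e-02  9.99376592e-01  1.64127501e-04 -1.52045838e-04]
```

View pics/c3.png

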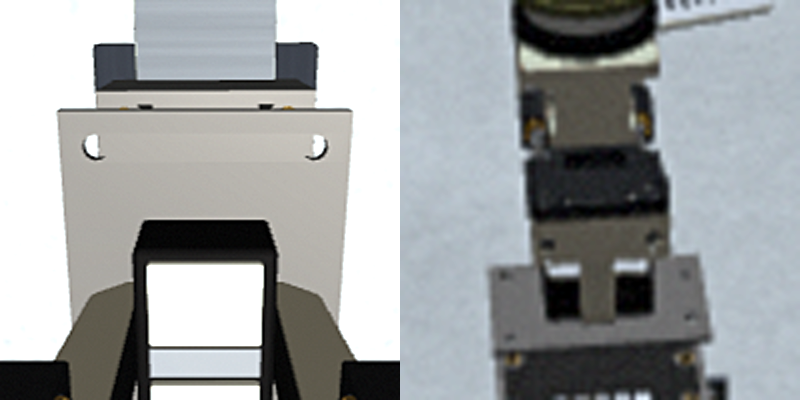

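Wrist crop: the plate's wide holes are at (226,183) and (338,183) full-frame, and the rim corners at about (228,156) and (338,156). Side crop: cover holes at (250.6,184), (251.4,197), (286.4,184) and (287.6,193). The orientation is right, with the wide pair at the tab end.

```bash
cat >> h.py <<'E'
Kw=np.array([[309.047,0,282.103],[0,309.047,215.396],[0,0,1]])
HE=np.array([[-0.0012,0.957,0.29,0.0807],[1,0.0008,0.0014,0.001],[0.0011,0.29,-0.957,-0.1587],[0,0,0,1]])
def Tw(p,q):
    W=np.eye(4);W[:3,:3]=R.from_quat(q).as_matrix();W[:3,3]=p;return W@HE
def fit(L,K,T,x0=(.572,.066,.07)):
    g=lambda q:np.concatenate([proj(rigid(q,p),K,T)-u for p,u in L])
    r=least_squares(g,x0);print(r.x.round(4),g(r.x).reshape(-1,2).round(1).tolist());return r.x
E
python3 - <<'E'
from h import *
v=np.load('v3.npz');zc=v['p'][2]-.0128;zt=zc+.004;t=Tw(v['p'],v['q'])
print('cover wrist');fit([((-.05,-.03,zt),(226.3,182.8)),((-.05,.03,zt),(338.3,182.8)),((-.06,-.04,zt),(208.8,165.3)),((-.06,.04,zt),(355.3,165.3))],Kw,t)
print('box wrist');fit([((-.06,-.04,.064),(228.3,155.8)),((-.06,.04,.064),(337.8,155.8))],Kw,t)
print('cover side');fit([((-.05,.03,zt),(250.6,184)),((-.05,-.03,zt),(251.4,196.8)),((.05,.02,zt),(286.4,183.8)),((.05,-.02,zt),(287.6,192.8))],K['s'],T['s'])
z=.064
print('box side');fit([((-.05,.03,z),(252.2,201.6)),((-.05,-.03,z),(252.8,214.4)),((.05,.02,z),(286.8,201.2)),((.05,-.02,z),(287.6,209.4))],K['s'],T['s'])
E
```

```text
cover wrist
[0.5737 0.0683 0.0698] [[1.2, 0.4], [-1.5, 0.4], [-0.7, -0.4], [1.0, -0.4]]
box wrist
[0.575  0.0689 0.0695] [[-0.3, 0.0], [0.3, 0.0]]
cover side
[0.5741 0.0674 0.0611] [[0.1, 0.1], [-0.0, -0.1], [-0.0, 0.3], [-0.0, -0.3]]
box side
[0.5747 0.0665 0.0731] [[-0.4, -0.2], [0.0, -0.1], [-0.1, 0.0], [0.5, 0.3]]
```

```bash
python3 -m handwheel '[[[0,0,0.2],[0.001,0,-0.012],0.2],[[0,0,0.2],[0.001,0,-0.024],0.2],[[0,0,0.2],[0.001,0,-0.035],0.2],[[0,0,0.2],[0.001,0,-0.040],0.2],[[0,0,0.2],[0.001,0,-0.040],0.2]]' && python3 -m handwheel '[[[0,0,0],[0,0,0],0.2],[[0,0,0],[0,0,0],0.2],[[0,0,0],[0,0,0],0.2]]'
python3 - <<'E'
from cell import *
import cv2,numpy as np
s=state();print(s['eef_pos'],s['tool_rot'])
w=read_camera("wrist")["img"];t=read_camera("top")["img"];d=read_camera("side")["img"]
np.savez("v4.npz",w=w,t=t,d=d,p=s['eef_pos'],q=s['tool_rot'])
def up(i,x,y,ww,h,k):return np.clip(cv2.resize(i[y:y+h,x:x+ww],None,fx=k,fy=k,interpolation=cv2.INTER_CUBIC)*1.5,0,255).astype(np.uint8)
W=np.clip(cv2.resize(w[140:200,202:362],None,fx=5,fy=5,interpolation=cv2.INTER_CUBIC)*1.0,0,255).astype(np.uint8)
S=np.zeros((300,800,3),np.uint8);S[:,:480]=up(d,230,175,80,50,6)
cv2.imwrite("pics/c4.png",np.vstack([W,S])[:,:,::-1])
E
```

```text
clock: 9.32
eef_pos: [0.5732, 0.0661, 0.0919]
tool_rot: [-0.037, 0.999, 0.0, -0.001]
ft_force: [-0.3, 0.6, -2.2]
grip_width: 0.383
finger_force: 30.0
clock: 9.7
eef_pos: [0.5739, 0.0662, 0.0931]
tool_rot: [-0.037, 0.999, -0.0, 0.0]
ft_force: [0.2, 0.3, -4.2]
grip_width: 0.382
finger_force: 30.0
[0.57391542 0.0661876  0.09306336] [-3.66856979e-02  9.99326791e-01 -2.12812842e-05  3.51989032e-04]
```

View pics/c4.png

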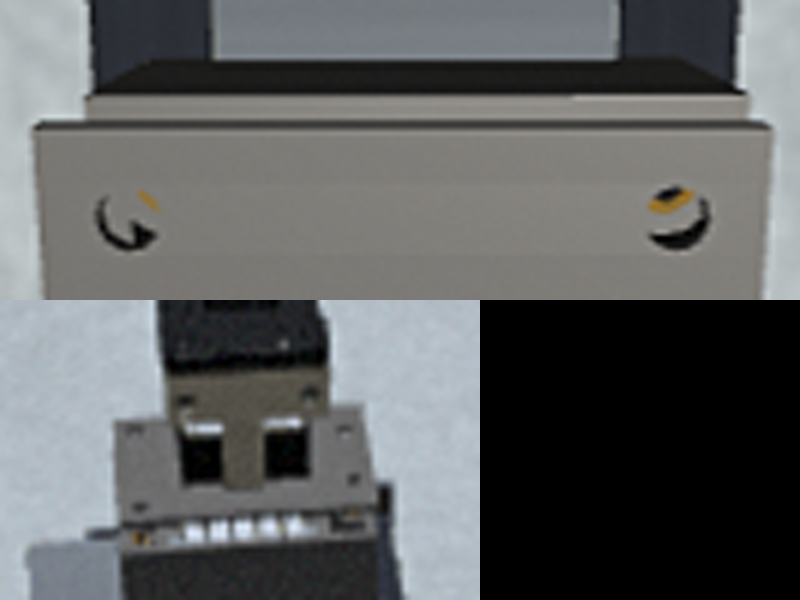

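Wrist crop: plate holes at (227,183.2) and (337.6,183.2), rim corners at (219,158.6) and (351.2,158.6). The brass threads show through the holes with a slight offset to the right (+y). The side crop gives the four cover holes, so I'll quantify this.

Run:
```python
from h import *
v=np.load('v4.npz');zc=v['p'][2]-.0128;zt=zc+.004;t=Tw(v['p'],v['q']);print('underside',zc)
print('cover wrist');a=fit([((-.05,-.03,zt),(227,183.2)),((-.05,.03,zt),(337.6,183.2)),((-.06,-.04,zt),(208.4,165.2)),((-.06,.04,zt),(356,165.2))],Kw,t)
print('box wrist');b=fit([((-.06,-.04,.064),(219,158.6)),((-.06,.04,.064),(351.2,158.6))],Kw,t)
print(b-a)
print('cover side');a=fit([((-.05,.03,zt),(251.9,196.1)),((-.05,-.03,zt),(252.9,209.1)),((.05,.02,zt),(287.1,196.3)),((.05,-.02,zt),(288.4,204.4))],K['s'],T['s'])
z=.064
print('box side');b=fit([((-.05,.03,z),(252.2,201.6)),((-.05,-.03,z),(252.8,214.4)),((.05,.02,z),(286.8,201.2)),((.05,-.02,z),(287.6,209.4))],K['s'],T['s']);print(b-a)
```

```text
underside 0.08026336263908795
cover wrist
[0.5755 0.0671 0.0725] [[0.6, 0.1], [-0.7, 0.1], [-0.3, -0.1], [0.4, -0.2]]
box wrist
[0.5743 0.0687 0.0723] [[-0.4, 0.0], [0.4, 0.0]]
[-0.00124543  0.00160279 -0.00016725]
cover side
[0.576  0.064  0.0692] [[0.0, 0.1], [-0.1, -0.1], [0.0, -0.2], [0.1, 0.2]]
box side
[0.5747 0.0665 0.0731] [[-0.4, -0.2], [0.0, -0.1], [-0.1, 0.0], [0.5, 0.3]]
[-0.00122517  0.00249447  0.00386565]
```

```bash
python3 -m handwheel '[[[0,0,0.1],[-0.0006,0.001,-0.0005],0.2],[[0,0,0.1],[-0.0012,0.0018,-0.001],0.2],[[0,0,0.1],[-0.0012,0.0018,-0.001],0.2],[[0,0,0.1],[-0.0012,0.0018,-0.001],0.2],[[0,0,0.1],[-0.0012,0.0018,-0.001],0.2]]' && python3 -m handwheel '[[[0,0,0],[0,0,0],0.2],[[0,0,0],[0,0,0],0.2],[[0,0,0],[0,0,0],0.2],[[0,0,0],[0,0,0],0.2]]'
python3 - <<'E'
from cell import *
import cv2,numpy as np
s=state();print(s['eef_pos'],s['tool_rot'])
w=read_camera("wrist")["img"];d=read_camera("side")["img"]
np.savez("v5.npz",w=w,d=d,p=s['eef_pos'],q=s['tool_rot'])
def up(i,x,y,ww,h,k):return np.clip(cv2.resize(i[y:y+h,x:x+ww],None,fx=k,fy=k,interpolation=cv2.INTER_CUBIC)*1.5,0,255).astype(np.uint8)
W=cv2.resize(w[140:200,202:362],None,fx=5,fy=5,interpolation=cv2.INTER_CUBIC)
S=np.zeros((300,800,3),np.uint8);S[:,:480]=up(d,230,175,80,50,6)
cv2.imwrite("pics/c5.png",np.vstack([W,S])[:,:,::-1])
E
```

```text
clock: 10.48
eef_pos: [0.5725, 0.068, 0.0917]
tool_rot: [-0.038, 0.999, -0.0, 0.0]
ft_force: [0.7, -0.5, -3.7]
grip_width: 0.386
finger_force: 30.0
clock: 10.98
eef_pos: [0.5724, 0.068, 0.0916]
tool_rot: [-0.038, 0.999, 0.0, 0.0]
ft_force: [0.3, -0.3, -3.1]
grip_width: 0.387
finger_force: 30.0
[0.57243433 0.06798538 0.09163894] [-3.75370873e-02  9.99295235e-01  1.95618778e-06  6.88141498e-07]
```

View pics/c5.png

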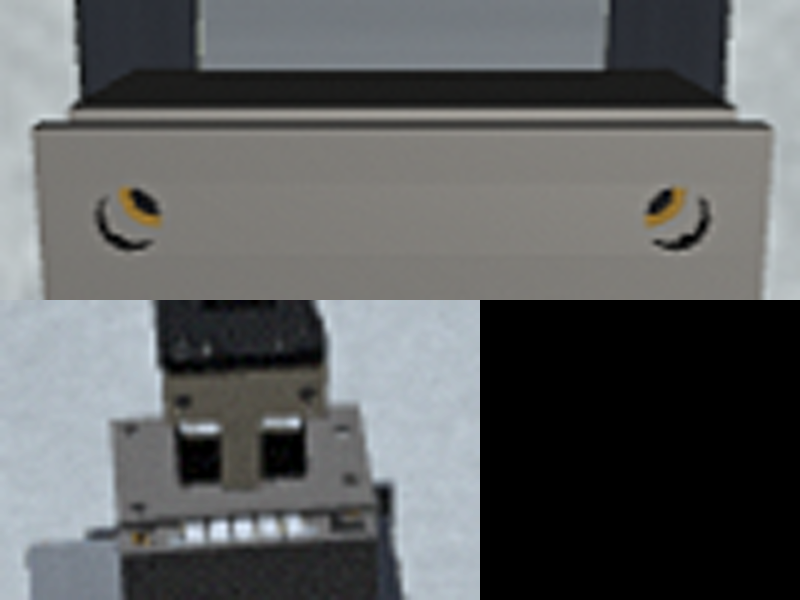

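The threads now appear symmetric in both holes. One last numeric check.

Run:
```python
from h import *
v=np.load('v5.npz');zc=v['p'][2]-.0128;zt=zc+.004;t=Tw(v['p'],v['q']);print('underside',zc)
a=fit([((-.05,-.03,zt),(227,183.2)),((-.05,.03,zt),(337.6,183.2)),((-.06,-.04,zt),(208.4,165.2)),((-.06,.04,zt),(356,165.2))],Kw,t)
b=fit([((-.06,-.04,.064),(216.2,161)),((-.06,.04,.064),(348.6,161))],Kw,t);print(b-a)
# predicted crop pixel of thread mouths if aligned with cover
for s in(-1,1):
  for yx,q in(('aligned',a),('box',b)): u=proj(rigid(q,(-.05,s*.03,.064)),Kw,t);print(s,yx,((u-[201.6,139.6])*5).round(0))
a=fit([((-.05,.03,zt),(251.3,196.1)),((-.05,-.03,zt),(252.5,209.1)),((.05,.02,zt),(286.8,196.3)),((.05,-.02,zt),(287.9,204.4))],K['s'],T['s'])
print(np.array([.5747,.0665,.0731])-a)
```

```text
underside 0.07883894182172109
[0.574  0.0689 0.0742] [[0.6, 0.1], [-0.7, 0.1], [-0.3, -0.1], [0.4, -0.2]]
[0.5742 0.069  0.074 ] [[-0.7, 0.0], [0.7, 0.0]]
[ 1.22128344e-04  7.79255553e-05 -1.39922097e-04]
-1 aligned [156. 189.]
-1 box [157. 190.]
1 aligned [650. 189.]
1 box [651. 190.]
[0.5747 0.0659 0.07  ] [[0.2, 0.1], [-0.1, -0.1], [-0.2, -0.2], [0.1, 0.1]]
[4.15411237e-05 5.81684161e-04 3.06906427e-03]
```

```bash
python3 -c "
from cell import *
print(hand_in())"
```

```text
the job is handed in; nothing more can be done
None
```

The box is level on its stop. The cover is held the right way round about 15 mm above the rim, with the holes lined up to well under 1 mm by measurement; the contactor and meter were left alone, and the job is handed in.

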